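Change the incubation gas over to the fresh cylinder line

TASK

The gas line in use has run empty. On the changeover manifold, swing the lever of the open valve shut, right round to its stop, and then swing the other valve's lever fully open to its stop; the interlock plates under the levers keep the second valve locked until the first is fully shut. Leave the things around the manifold where they are.

Things in the scene. Friction and masses are not known exactly. Their poses are not given: they have to be found in the camera images.
- manifold: Gas changeover manifold fixed on the bench: white plate 270 (x) x 340 (y) x 8 mm carrying two brass ball valves side by side. Origin: centre of its underside, z up; the pipes run along x. Aluminium outlet header at its -x edge (nearest the robot), two gauges at x +106, y +-47 mm, 95 mm high. Valve stems at x 0, y +47 (spent) and -47 mm (fresh). Turned up to 30 degrees either way.
- spent_stem (a point): On the vertical stem axis of the spent line's valve (open at the start, manifold's +y side), at grip mid-height, 94.5 mm above the bench. Each stem carries a flat round steel interlock plate, radius 56 mm, 71 to 77 mm above the bench, with a scooped notch; the two plates mesh, so one valve can turn only while the other is shut to within about 4 degrees.
- spent_tip (a point): Middle of the end face of the spent valve's lever, 110 mm from the stem axis. The lever is a cranked steel strip with a straight black plastic grip from 48 to 110 mm out, 20 mm wide, 88 to 101 mm above the bench. Under and beside the grips' paths nothing fixed is higher than 77 mm, except the gauges and the nuts on the stems (98 mm).
- spent_valve (a joint): Angle of the spent valve, rad. 0 = fully shut, lever across the pipe, pointing to the manifold's +y; 1.571 = fully open, lever along the pipe, pointing to its -x (so seen from above it shuts clockwise). Hard stops at both ends; stiff (0.4 N m, about 5 N at the grip), stays where it is left. Starts open, 1.25 to 1.571.
- fresh_stem (a point): On the vertical stem axis of the fresh line's valve (shut at the start, manifold's -y side), at grip mid-height, 94.5 mm above the bench.
- fresh_tip (a point): Outer end of the fresh valve's lever, 110 mm from the stem axis; the lever is the same as the spent valve's.
- fresh_valve (a joint): Angle of the fresh valve, rad. 0 = fully shut, lever across the pipe, pointing to the manifold's -y; 1.571 = fully open, lever along the pipe, pointing to its -x (it opens clockwise seen from above). Same stops and stiffness. Starts shut, locked by the interlock plates (some 4 degrees of play) until the spent valve is shut.
- tip_box: Bystander: loose grey pipette-tip box with a pale lid, 125 x 85 x 60 mm, beside the manifold on its +y side. Origin: centre of the underside.
- oil_bottle: Bystander: loose brown glass bottle, 52 mm across, 115 mm high, beside the manifold on its -y side. Origin: centre of the underside.
- spanner: Bystander: loose steel spanner 170 mm long, lying flat on the bench between the robot and the manifold's -x edge, roughly parallel to that edge.

How it is judged (in metres and radians):
On the way, in this order (a step that is already met when the one before it is completed fails the run):
1. the spent line's valve is fully shut (within 0.075 rad of its stop) while the fresh line's valve is still shut (below 0.12 rad) (value of joint spent_valve below 0.075 rad and value of joint fresh_valve below 0.12 rad), for 0.2 s.
2. the fresh line's valve is fully open (within 0.09 rad of its stop) with the spent valve shut (value of joint fresh_valve above 1.481 rad and value of joint spent_valve below 0.075 rad), for 0.2 s.
At the end, for the whole second after the job is handed in: The spent valve is shut (within 0.075 rad of its stop) and the fresh valve fully open (within 0.09 rad of its stop), both at rest; the tip box, oil bottle and spanner are within 30 mm of where they stood and the bottle is upright (all of step 2 and velocity of joint each of spent_valve, fresh_valve below 0.05 rad/s and distance of each of tip_box, oil_bottle, spanner from where it was at the start of the episode below 0.03 m and angle between oil_bottle's own z axis and vertical below 0.3 rad); the robot touches nothing.
It fails at once if a thing beside the manifold is pushed more than 30 mm from its place, or the bottle is tipped over (distance of any of tip_box, oil_bottle, spanner from where it was at the start of the episode above 0.03 m or angle between oil_bottle's own z axis and vertical above 0.3 rad).
It also fails if it takes over 58 s, if anything falls off the work surface, if the arm or the gripper's body presses on something with over 40 N, if the wrist force passes 120 N, or if a joint passes its speed limit or range.

ROBOT

A 6-joint arm with a two-finger parallel gripper is mounted at the origin on the work surface. World frame = base frame: x ahead of the robot, y to its left, z up, the work surface at z = 0. Lengths are in mm, angles in rad, forces in N, time in s.
With the tool pointing down it reaches from about 300 to 775 mm from the base axis. Payload 14.6 kg.
Tool frame: the origin (TCP) lies at the very end of the fingers, on their centre line; the grasp point (between the pads) lies 19 mm behind it (manip.grip_point_offset is the distance from the TCP to the grasp point, in mm); z points along the fingers, y is the line along which they close (so a half turn about z gives the same grasp; the last joint's range is limited). The gripper opens to 94 mm and grips with 3 to 60 N. Pads are 16 mm wide; open, the fingers measure 119 mm over their backs; the gripper's body (75 mm by 177 mm) begins 78 mm behind the grasp point.
Start: joints at [-1.169, 0.3, 1.521, -0, 1.321, -0.067], TCP at [248.491, -490.654, 205.446] pointing down, gripper open.
Joint ranges: [-3.03, 3.03], [-0.79, 2.21], [0.23, 2.52], [-1.04, 4.18], [0, 3.07], [-2.55, 2.55]. Speed limits (rad/s): [2.22, 2.22, 2.57, 3.14, 3.14, 3.14].

INTERFACE

Orientations are given as [roll, pitch, yaw] about the fixed x, y, z axes, in that order (R = Rz(yaw) Ry(pitch) Rx(roll)).
In Python, from cell import telemetry, eyes, manip gives the robot as it stands.
- The arm moves only by the tool play_rows, never from a script. Its arguments are lists of equal length, an entry for each row: "translation": the shift along the world's x, y, z in m, a list of three; "yaw": the turn about the world's z in rad. A call has 1 to 12 rows; each row is the pose to reach, as a shift and turn from the pose commanded when the call began; what a row does not reach only later rows make up. A row lasts 1/8 s, in which the tool goes at most 62.5 mm and 10.7 degrees, less where a joint would pass 70% of its speed; a pose out of reach is approached as far as the arm can. A call with a gripper value outside its range is refused whole. "hand" is the opening, from 0 (shut) to 1 (fully open), set as the call begins (left out, the last holds). The fingers move at their own pace and stop on an object; "force" is the grip in N (left out, the last holds). Time passes only in rows, so rows that repeat a pose let the fingers close. It gives the time, the measured TCP pose, the force, the opening and the grip force at its end, in the units of the state.
- telemetry.read_state(): the state, without advancing time (a new reading comes with each control period).
- eyes.camera(name): name is "side" or "top" or "wrist"; returns a dict with "pixels" (420x560x3 uint8, red, green, blue), "fx", "fy", "cx", "cy" (pixels), "dist_coeffs" ([k1, k2, p1, p2, k3] as OpenCV has them; the pictures are not rectified), "cam_to_world" (4x4, takes a point from camera to world coordinates); the wrist camera has in their place "T_tool_cam" (4x4, takes a point from camera to tool coordinates, whose origin is the TCP and whose axes are the flange's). Camera axes: x right, y up, looking along -z (the intrinsics and any distortion apply to the point x, -y, -z); pixel columns grow to the right and rows downward; lengths in mm; the calibration is good to about 2 mm. A picture is of the moment at which its call begins: read the wrist's pose just before it. There is no depth.
- manip.sign_off(): hands the job in; it is judged then, once.
The state is a dict: "clock": time; "joints": joint angles; "qd": joint speeds; "effort": joint torques, N m; "eef_pos": TCP position; "eef_rot": TCP orientation; "wrist_force": force on the tool from outside, world axes, zero at the start; "moment": the same for the moment, N m; "finger_gap": finger opening in mm; "finger_force": force on a finger pad.
Only numpy, scipy, OpenCV 4.12 (cv2) and the standard library are available. Lean on these libraries where they do the work, as an engineer would, in place of code of your own. Each camera call takes 0.05 s, during which the arm holds its last target. There are 200 camera calls.

## Working session

There is one attempt and no reset: what is moved stays moved. The work goes in short steps, Python scripts to look and compute and a tool call to move; the robot and the scene stay as the last step left them, time stands still between calls to the robot, and variables do not carry over. Pictures are saved under pics/ and viewed, at most 10 in all, crops included, and the job is handed in when it is done.

Besides the shell and the picture viewer there is one more tool, called after "Request:" in YAML: its name, and indented under it one key for each argument. play_rows: Moves the arm, as the interface text tells. Its arguments: {"type":"object","properties":{"translation":{"type":"array","items":{"type":"array","items":{"type":"number"}}},"yaw":{"type":"array","items":{"type":"number"}},"hand":{"type":"number"},"force":{"type":"number"}},"required":["translation","yaw"]}

```bash
mkdir -p pics
cat > h.py <<'E'
import numpy as np, cv2
from cell import telemetry, eyes, manip
def ray(c,u,v,z,T=None):
    T=np.array(c["cam_to_world"]) if T is None else T
    K=np.array([[c["fx"],0,c["cx"]],[0,c["fy"],c["cy"]],[0,0,1.]])
    p=cv2.undistortPoints(np.array([[[u,v]]],float),K,np.array(c["dist_coeffs"],float))[0,0]
    d=T[:3,:3]@np.array([p[0],-p[1],-1]); o=T[:3,3]
    return o+d*(z-o[2])/d[2]
E
python3 - <<'E'
from h import *
for n in("top","side"):
    c=eyes.camera(n); cv2.imwrite(f"pics/{n}.png",c["pixels"][:,:,::-1]); np.save(n,c,allow_pickle=True)
    print(n,np.round(c["cam_to_world"],2).tolist(),c["fx"])
s=telemetry.read_state();print(s)
E
```

```text
top [[0.02, 0.99, -0.13, 393.03], [-1.0, 0.02, 0.02, 41.11], [0.03, 0.13, 0.99, 1158.82], [0.0, 0.0, 0.0, 1.0]] 461.34603253716995
side [[-1.0, 0.04, -0.04, 514.97], [-0.05, -0.49, 0.87, 678.33], [0.02, 0.87, 0.49, 467.61], [0.0, 0.0, 0.0, 1.0]] 391.0298743680133
{'clock': 0.1, 'joints': array([-1.16860346e+00,  3.00384501e-01,  1.52152425e+00,  2.29953189e-05,
        1.32072928e+00, -6.66154656e-02]), 'qd': array([ 7.95797790e-04, -2.75911099e-03, -8.52212094e-04,  1.06835713e-04,
        9.10270314e-05,  1.05185176e-03]), 'effort': array([ 7.90953873e-04, -5.32645476e+01, -3.53280044e+01,  7.09546963e-02,
        2.34974711e-02, -5.41561940e-05]), 'eef_pos': array([ 248.40185372, -490.4351839 ,  204.95788049]), 'eef_rot': array([-3.14055107e+00, -9.18117682e-05,  4.68802579e-01]), 'wrist_force': array([0.58827211, 0.19954054, 0.47899865]), 'moment': array([ 0.01747393, -0.00831716, -0.05778116]), 'finger_force': 0.0, 'finger_gap': 93.80196239702792}
```

View pics/top.png

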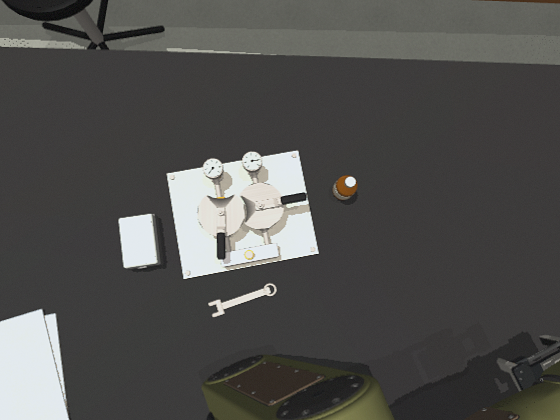

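View pics/side.png

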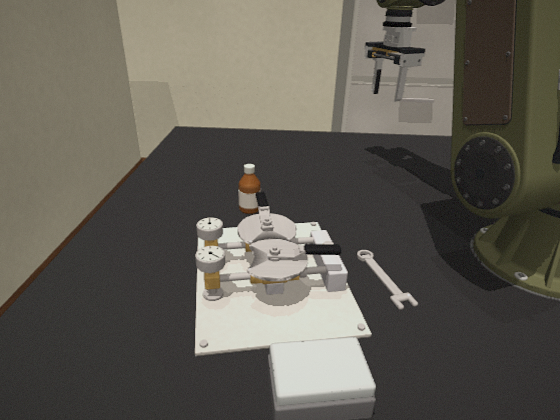

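The top view shows the plate with corners at about (168,173), (298,152), (318,254) and (184,278). The spent stem is near (221,213) with its grip end at (221,258), and the fresh stem is near (262,206) with its tip at (306,197). The box is at (140,241), the bottle at (345,188) and the spanner at (243,299). The side view agrees.

Run:
```python
from h import *
c=np.load("top.npy",allow_pickle=True).item()
im=c["pixels"]; g=im.min(2)
m=np.zeros(g.shape,np.uint8); m[140:290,160:325]=(g[140:290,160:325]>150)*255
m=cv2.morphologyEx(m,cv2.MORPH_CLOSE,np.ones((9,9)))
k=max(cv2.findContours(m,0,2)[0],key=cv2.contourArea)
px=cv2.approxPolyDP(cv2.convexHull(k),8,True)[:,0]
P=np.array([ray(c,u,v,8)[:2] for u,v in px]); print(px.tolist(),P.round().tolist())
r=cv2.minAreaRect(P.astype(np.float32)); print("rect",r)
C=np.array([ray(c,u,v,8)[:2] for u,v in [(168,173),(298,152),(318,254),(184,278)]])
ex=(C[0]+C[1]-C[2]-C[3]);th=np.arctan2(ex[1],ex[0]);print("corners",C.round(),C.mean(0),th,[np.linalg.norm(C[i]-C[i-1]) for i in range(4)])
R=np.array([[np.cos(th),-np.sin(th)],[np.sin(th),np.cos(th)]])
print("stems from plate",C.mean(0)+R@[0,47],C.mean(0)+R@[0,-47])
# grips: dark in plate region
d=np.zeros_like(m); poly=cv2.fillPoly(np.zeros_like(m),[np.array([(170,175),(297,154),(316,252),(185,275)])],255)
d=((im.max(2)<60)&(poly>0)).astype(np.uint8)
n,l,st,ce=cv2.connectedComponentsWithStats(d)
for i in range(1,n):
    if st[i,4]>60:
        q=np.argwhere(l==i)[:,::-1]; W=np.array([ray(c,u,v,101)[:2] for u,v in q]); print(st[i],W.mean(0),cv2.minAreaRect(W.astype(np.float32)))
for n,u,v,z in [("sstem",221,213,98),("fstem",262,206,98),("stip",221,258,101),("ftip",306,197,101),("box",140,241,60),("bottlecap",350,182,115),("sp1",214,302,5),("sp2",271,290,5)]: print(n,ray(c,u,v,z).round())
```

```text
[[297, 151], [318, 253], [183, 278], [167, 173]] [[708.0, -40.0], [448.0, -96.0], [380.0, 236.0], [642.0, 289.0]]
rect ((544.9554443359375, 97.07583618164062), (267.47222900390625, 339.3267517089844), 11.583097457885742)
corners [[642. 286.]
 [705. -43.]
 [446. -96.]
 [380. 234.]] [543.29439931  95.34927151] 0.19919928337143494 [np.float64(267.4761330623714), np.float64(335.00309520387157), np.float64(265.34778377156846), np.float64(336.4411780857646)]
stems from plate [533.99382726 141.41986255] [552.59497135  49.27868046]
[281 193  25  11 187] [570.17567181 -25.62807113] ((570.2169799804688, -25.719356536865234), (17.67963981628418, 57.687435150146484), 11.781243324279785)
[217 233   8  26 198] [456.45213242 138.39668378] ((456.20843505859375, 138.65403747558594), (57.25529098510742, 16.009536743164062), 1.9271777868270874)
sstem [531. 140.  98.]
fstem [550.  46.  98.]
stip [428. 137. 101.]
ftip [573. -56. 101.]
box [465. 333.  60.]
bottlecap [ 608. -156.  115.]
sp1 [323. 159.   5.]
sp2 [355.  19.   5.]
```

Request:
play_rows:
  translation:
    - [0.018, 0.05, 0.02]
    - [0.036, 0.1, 0.03]
    - [0.054, 0.15, 0.03]
    - [0.073, 0.205, 0.03]
    - [0.091, 0.255, 0.03]
    - [0.11, 0.31, 0.03]
    - [0.13, 0.365, 0.03]
    - [0.149, 0.42, 0.03]
    - [0.167, 0.47, 0.03]
    - [0.185, 0.52, 0.03]
    - [0.195, 0.56, 0.03]
    - [0.2, 0.59, 0.03]
  yaw: [-0.05, -0.1, -0.15, -0.2, -0.25, -0.27, -0.27, -0.27, -0.27, -0.27, -0.27, -0.27]
  hand: 0
  force: 20

```text
clock: 1.6
eef_pos: [448.5, 101.1, 235.1]
eef_rot: [-3.141, 0.001, 0.2]
wrist_force: [0.4, 0.1, 0.4]
finger_gap: 0.5
finger_force: 0.0
```

```bash
cat > w.py <<'E'
from h import *
from scipy.spatial.transform import Rotation as Ro
import sys
def wr(name):
    s=telemetry.read_state(); c=eyes.camera("wrist")
    T=np.eye(4);T[:3,:3]=Ro.from_euler("xyz",s["eef_rot"]).as_matrix();T[:3,3]=s["eef_pos"]
    c["cam_to_world"]=T@np.array(c["T_tool_cam"]); np.save(name,c,allow_pickle=True)
    cv2.imwrite(f"pics/{name}.png",c["pixels"][:,:,::-1]); print(s["clock"],s["eef_pos"].round(1),s["eef_rot"].round(3),s["finger_gap"],s["wrist_force"].round(1))
    print(c["cam_to_world"].round(2))
wr(sys.argv[1])
E
python3 w.py w1
```

```text
1.6 [448.5 101.1 235.1] [-3.141e+00  1.000e-03  2.000e-01] 0.5384267276470074 [0.4 0.1 0.4]
[[ 2.0000e-01  9.4000e-01  2.8000e-01  5.2917e+02]
 [-9.8000e-01  1.9000e-01  6.0000e-02  1.1805e+02]
 [ 0.0000e+00 -2.8000e-01  9.6000e-01  4.1282e+02]
 [ 0.0000e+00  0.0000e+00  0.0000e+00  1.0000e+00]]
```

View pics/w1.png

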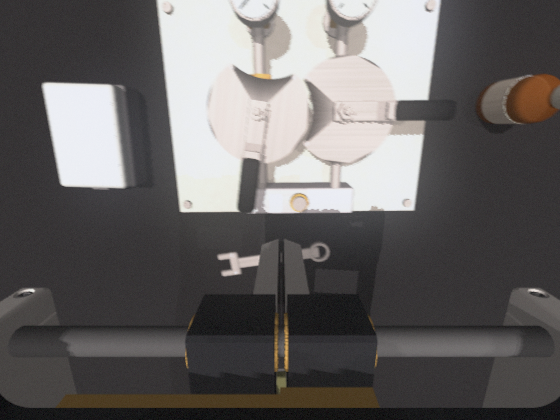

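The wrist view shows the stem nuts at (257,114) and (345,112). The spent grip runs from (253,158) to (246,210), and the fresh grip runs from (398,110) to (454,110).

Run:
```python
from h import *
c=np.load("w1.npy",allow_pickle=True).item()
pts={}
for n,u,v,z in [("ss",257,114,98),("fs",345,112,98),("sg0",253,158,101),("st",246,210,101),("fg0",398,110,101),("ft",454,110,101)]:
    pts[n]=ray(c,u,v,z)[:2]; print(n,pts[n].round(1))
th=0.2; ss=(np.array([534.,141.5])+pts["ss"])/2; fs=(np.array([552.5,49.])+pts["fs"])/2
for s,t in(("ss","st"),("fs","ft")):
    d=pts[t]-pts[s]; print(np.linalg.norm(d),np.arctan2(d[1],d[0])%(2*np.pi))
print(ss,fs)
hx,hy=8,12.5; R=np.array([[np.cos(th),np.sin(th)],[-np.sin(th),np.cos(th)]])
for nm,s,a0,a1 in(("spent",ss,3.17,1.771),("fresh",fs,4.912,3.342)):
  for a in np.linspace(a0,a1,9):
    u=np.array([np.cos(a),np.sin(a)]);t=np.array([u[1],-u[0]]); b=R@t
    h=abs(b[0])*hx+abs(b[1])*hy
    print(nm,round(a,2),(s+82*u-(10+h)*t).round(1), "mid dist",round(h,1))
```

```text
ss [533.1 143.6]
fs [552.9  55.9]
sg0 [488.8 139.7]
st [430.8 137.5]
fg0 [565.1   4.5]
ft [576.4 -50.9]
102.55151983124202 3.201286508246007
109.35073659760718 4.928842002462286
[533.57163624 142.55521461] [552.69692048  52.43952472]
spent 3.17 [452.3 116.6] mid dist 13.7
spent 3.0 [448.9 130.3] mid dist 14.5
spent 2.82 [447.9 144.9] mid dist 14.8
spent 2.65 [449.7 159.9] mid dist 14.7
spent 2.47 [454.3 174.6] mid dist 14.2
spent 2.3 [461.8 188.6] mid dist 13.2
spent 2.12 [472.1 201.1] mid dist 11.8
spent 1.95 [484.9 211.5] mid dist 10.1
spent 1.77 [499.6 219.3] mid dist 8.0
fresh 4.91 [586.6 -24.4] mid dist 8.0
fresh 4.72 [573.3 -29.5] mid dist 10.3
fresh 4.52 [558.7 -32.3] mid dist 12.2
fresh 4.32 [543.4 -32.4] mid dist 13.6
fresh 4.13 [527.8 -29.4] mid dist 14.5
fresh 3.93 [512.6 -23.3] mid dist 14.8
fresh 3.73 [498.4 -13.8] mid dist 14.6
fresh 3.54 [486.3  -1.2] mid dist 13.8
fresh 3.34 [476.8  14.1] mid dist 12.5
```

Request:
play_rows:
  translation:
    - [0.002, -0.002, -0.05]
    - [0.002, -0.002, -0.1]
    - [0.002, -0.002, -0.135]
    - [0.002, -0.002, -0.151]
    - [0.002, -0.002, -0.151]
    - [0.002, 0.008, -0.151]
    - [0.002, 0.018, -0.151]
    - [0.001, 0.03, -0.151]
    - [0.0, 0.042, -0.151]
    - [0.0, 0.052, -0.151]
    - [0.002, 0.062, -0.151]
    - [0.002, 0.062, -0.151]
  yaw: [0, 0, 0, 0, 0, 0, 0, 0, 0, 0, 0, 0]

```text
clock: 3.15
eef_pos: [450.6, 162.2, 84.9]
eef_rot: [3.142, -0.001, 0.2]
wrist_force: [-0.0, 0.8, 0.0]
finger_gap: 0.4
finger_force: 0.0
```

Request:
play_rows:
  translation:
    - [0.001, 0.006, 0]
    - [0.004, 0.013, 0]
    - [0.007, 0.02, 0]
    - [0.011, 0.027, 0]
    - [0.016, 0.034, 0]
    - [0.021, 0.04, 0]
    - [0.027, 0.045, 0]
    - [0.034, 0.05, 0]
    - [0.039, 0.053, 0]
    - [0.044, 0.055, 0]
    - [0.049, 0.057, 0]
  yaw: [0, 0, 0, 0, 0, 0, 0, 0, 0, 0, 0]

```text
clock: 4.53
eef_pos: [499.0, 218.2, 84.3]
eef_rot: [3.141, 0.002, 0.199]
wrist_force: [-2.5, -4.2, 0.2]
finger_gap: 0.5
finger_force: 2.1
```

```bash
python3 w.py w2
python3 - <<'E'
from h import *
c=eyes.camera("top"); np.save("top2",c,allow_pickle=True)
cv2.imwrite("pics/top2.png",cv2.resize(c["pixels"][120:300,120:360,::-1],None,fx=3,fy=3))
E
```

```text
4.525 [499.  218.2  84.3] [3.141e+00 2.000e-03 1.990e-01] 0.5491454230554663 [-2.5 -4.2  0.2]
[[ 2.0000e-01  9.4000e-01  2.8000e-01  5.7985e+02]
 [-9.8000e-01  1.9000e-01  6.0000e-02  2.3523e+02]
 [ 0.0000e+00 -2.8000e-01  9.6000e-01  2.6196e+02]
 [ 0.0000e+00  0.0000e+00  0.0000e+00  1.0000e+00]]
```

View pics/w2.png

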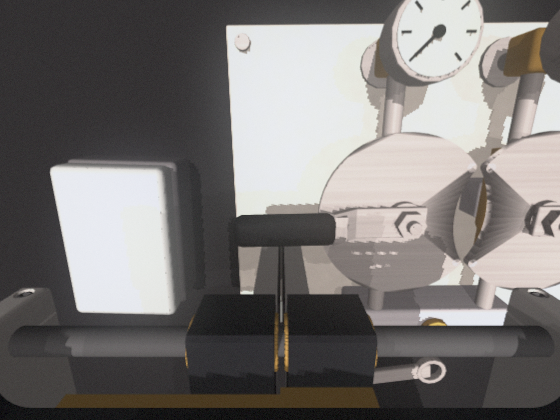

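The spent grip now spans (237,231) to (335,228) with its stem at (412,223), so the lever is nearly across. I'll push it on to the stop.

Request:
play_rows:
  translation:
    - [0.002, 0.0, 0]
    - [0.004, 0.001, 0]
    - [0.006, 0.001, 0]
    - [0.008, 0.002, 0]
    - [0.008, 0.002, 0]
  yaw: [0, 0, 0, 0, 0]

```text
clock: 5.25
eef_pos: [500.8, 219.0, 84.1]
eef_rot: [3.14, 0.017, 0.199]
wrist_force: [-54.6, -15.8, 35.6]
finger_gap: 0.6
finger_force: 28.8
```

Request:
play_rows:
  translation:
    - [-0.012, -0.002, 0]
    - [-0.03, -0.005, 0]
    - [-0.03, -0.005, 0.04]
    - [-0.025, -0.01, 0.09]
    - [-0.01, -0.05, 0.12]
    - [0.02, -0.1, 0.12]
    - [0.05, -0.15, 0.12]
    - [0.08, -0.2, 0.12]
    - [0.1, -0.24, 0.12]
    - [0.1, -0.24, 0.12]
  yaw: [0, 0, 0, 0, 0, 0, 0, 0, 0, 0]

```text
clock: 6.5
eef_pos: [608.3, -22.0, 204.1]
eef_rot: [3.142, -0.0, 0.196]
wrist_force: [0.4, 1.4, -0.8]
finger_gap: 0.3
finger_force: 0.0
```

```bash
python3 w.py w3
python3 - <<'E'
from h import *
c=eyes.camera("side")
cv2.imwrite("pics/s3.png",c["pixels"][:,:,::-1])
E
```

```text
6.5 [608.3 -22.  204.1] [ 3.142 -0.     0.196] 0.32991851415629353 [ 0.4  1.4 -0.8]
[[ 1.9000e-01  9.4000e-01  2.8000e-01  6.8878e+02]
 [-9.8000e-01  1.9000e-01  6.0000e-02 -5.4100e+00]
 [ 0.0000e+00 -2.8000e-01  9.6000e-01  3.8191e+02]
 [ 0.0000e+00  0.0000e+00  0.0000e+00  1.0000e+00]]
```

View pics/s3.png

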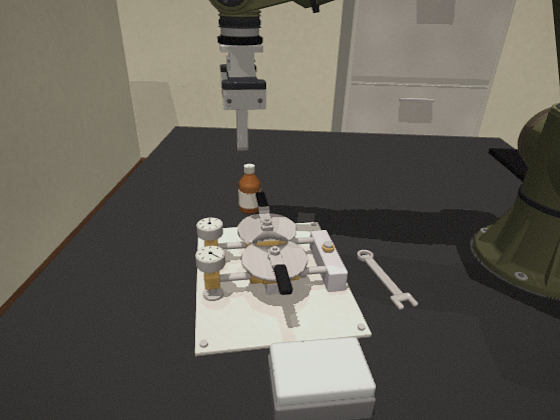

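The spent lever at (275,253)–(286,290) lines up with the line through both stems, so it is shut, and the bystanders haven't moved. Next is the fresh lever.

Request:
play_rows:
  translation:
    - [0, -0.002, -0.05]
    - [0, -0.002, -0.1]
    - [0, -0.002, -0.12]
    - [0, -0.002, -0.12]
    - [-0.01, -0.004, -0.12]
    - [-0.021, -0.005, -0.12]
    - [-0.034, -0.01, -0.12]
    - [-0.042, -0.011, -0.12]
    - [-0.05, -0.0125, -0.12]
    - [-0.057, -0.0125, -0.12]
    - [-0.064, -0.0125, -0.12]
  yaw: [0, 0, 0, 0, 0, 0, 0, 0, 0, 0, 0]

```text
clock: 7.98
eef_pos: [544.1, -31.9, 86.0]
eef_rot: [3.141, -0.005, 0.199]
wrist_force: [6.5, 2.2, -0.7]
finger_gap: 0.6
finger_force: 2.6
```

Request:
play_rows:
  translation:
    - [-0.008, 0.001, 0]
    - [-0.016, 0.003, 0]
    - [-0.024, 0.006, 0]
    - [-0.031, 0.009, 0]
    - [-0.038, 0.013, 0]
    - [-0.045, 0.018, 0]
    - [-0.051, 0.024, 0]
    - [-0.057, 0.031, 0]
    - [-0.062, 0.038, 0]
    - [-0.065, 0.044, 0]
    - [-0.066, 0.046, 0]
  yaw: [0, 0, 0, 0, 0, 0, 0, 0, 0, 0, 0]

```text
clock: 9.35
eef_pos: [478.7, 12.3, 86.0]
eef_rot: [3.137, -0.005, 0.199]
wrist_force: [12.0, -22.8, -5.6]
finger_gap: 0.2
finger_force: 12.5
```

Request:
play_rows:
  translation:
    - [0, 0.002, 0]
    - [0, 0.004, 0]
    - [0, 0.004, 0]
  yaw: [0, 0, 0]

```text
clock: 9.72
eef_pos: [478.8, 12.8, 86.0]
eef_rot: [3.132, -0.004, 0.199]
wrist_force: [7.7, -45.1, -2.4]
finger_gap: 0.6
finger_force: 22.8
```

The fresh lever is hard on its stop (45 N, no further motion). I'll back off, lift and look.

Request:
play_rows:
  translation:
    - [0.002, -0.012, 0]
    - [0.004, -0.03, 0]
    - [0.004, -0.03, 0.05]
    - [0.004, -0.03, 0.1]
    - [0.0, -0.06, 0.15]
    - [-0.02, -0.11, 0.18]
    - [-0.04, -0.17, 0.18]
    - [-0.06, -0.23, 0.18]
    - [-0.08, -0.29, 0.18]
    - [-0.08, -0.29, 0.18]
    - [-0.08, -0.29, 0.18]
  yaw: [0, 0, 0, 0, 0, 0, 0, 0, 0, 0, 0]

```text
clock: 11.1
eef_pos: [397.2, -272.0, 264.5]
eef_rot: [-3.141, -0.0, 0.198]
wrist_force: [-0.0, 0.9, 0.2]
finger_gap: 0.5
finger_force: 0.0
```

Run:
```python
from h import *
c=eyes.camera("top"); im=c["pixels"]
cv2.imwrite("pics/top4.png",cv2.resize(im[130:320,100:370,::-1],None,fx=2.5,fy=2.5))
m=np.zeros(im.shape[:2],np.uint8);cv2.fillPoly(m,[np.array([(172,177),(295,156),(314,250),(187,273)])],255)
n,l,st,ce=cv2.connectedComponentsWithStats(((im.max(2)<60)&(m>0)).astype(np.uint8))
for i in range(1,n):
    if st[i,4]>60:
        W=np.array([ray(c,u,v,101)[:2] for v,u in np.argwhere(l==i)]); print(st[i],W.mean(0),cv2.minAreaRect(W.astype(np.float32)))
        for s in((534,141.5),(552.5,50)): d=W.mean(0)-s; print(np.linalg.norm(d),np.arctan2(d[1],d[0])%6.2832)
```

```text
[178 212  21  11 161] [520.00223191 215.04247972] ((519.9571533203125, 214.84934997558594), (17.88848876953125, 46.94851303100586), 11.77076530456543)
74.86276668196342 1.7588823714775739
168.21154848549656 1.7652146201950525
[261 225  11  26 186] [476.84871921  34.93500777] ((476.75762939453125, 35.00850296020508), (59.12077713012695, 16.985347747802734), 13.257654190063477)
120.9229774095764 4.220136039091749
77.13669863299013 3.3381732551195977
```

View pics/top4.png

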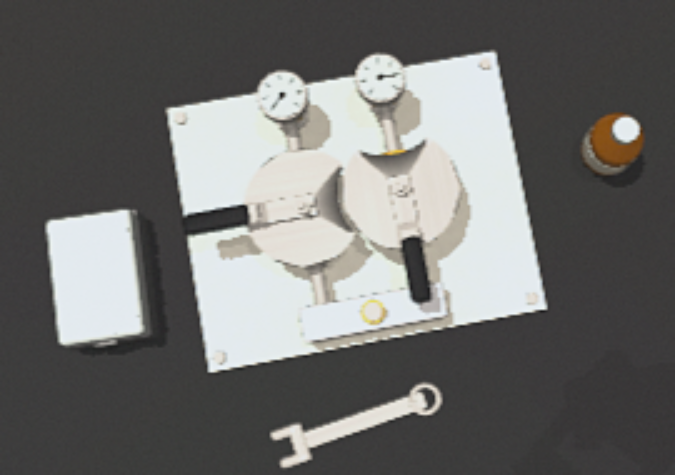

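The crop shows the spent grip across the pipe at (215,218) and the fresh grip along it at (416,270). The measured lever directions are 1.759 and 3.338 rad, against 1.771 and 3.342 expected. The box, bottle and spanner are in place.

```bash
python3 -c "
from cell import manip
print(manip.sign_off())"
```

```text
the job is handed in; nothing more can be done
None
```

The job is handed in: the spent valve is shut against its stop, the fresh valve is fully open against its stop, the box, bottle and spanner look unmoved in the last top view, and the arm finished clear at about 11 s; no verdict was returned.

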